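# Clamp the lathe's tool rest from under the bed

## Robot

A 6-joint arm with a two-finger parallel gripper is mounted at the origin on the work surface. World frame = base frame: x ahead of the robot, y to its left, z up, the work surface at z = 0. Lengths are in m, angles in rad, forces in N, time in s.
With the tool pointing down it reaches from about 0.275 to 0.75 m from the base axis. Payload 10.2 kg.
Tool frame: the origin (TCP) lies midway between the tips of the shut fingers; the grasp point (between the pads) lies 19 mm behind it (env.hold_point_z is the distance from the TCP to the grasp point, in m); x points along the fingers, z is the direction in which the jaws open and shut, and the axes are right-handed (so a half turn about x gives the same grasp; the last joint's range is limited). The gripper opens to 85 mm and grips with 20 to 120 N. Pads are 22 mm wide; open, the fingers measure 114 mm over their backs; the gripper's body (76 mm by 85 mm) begins 54 mm behind the grasp point. The pads swing forward as they close: fully open they stand 13 mm farther back than shut.
Start: joints at [-1.507, 0.313, 1.498, -0, 1.331, -0.223], TCP at [0.149, -0.504, 0.231] pointing down, gripper open.
Joint ranges: [-2.94, 2.94], [-0.97, 2.17], [0.19, 2.56], [-1.23, 4.37], [0.02, 3.11], [-2.88, 2.88]. Speed limits (rad/s): [2.39, 2.39, 3.01, 3.14, 3.14, 3.14].

## Interface

Orientations are given as a unit quaternion [x, y, z, w].
In Python, from bench import env, kinematics, monitor, eyes, job gives the robot as it stands. The module is installed in compiled form; this text tells all that it offers. Calls block until the motion is done:
- env.reach(position, orientation): joint-space move of the TCP to a pose.
- env.movel(position, velocity=0.15, frame=None, guard=None): straight line of the TCP; frame=None keeps the orientation; velocity is the mean speed in m/s. With guard (N) it stops when the force on the tool has changed by that much, and returns True; else False.
- env.set_joints(angles): joint-space move.
- env.release() and env.close_gripper(effort=None): open the fingers fully, or close them until they stop; effort is the grip in N (None keeps the last).
- env.hold(seconds).
- kinematics.ik(position, orientation): joint angles nearest the present ones, or None.
- monitor.sense(): the state.
- eyes.grab_frame(name): name is "side" or "top" or "wrist"; returns a dict with "frame" (384x512x3 uint8, red, green, blue), "mtx" (3x3 intrinsics, pixels), "view" (4x4, takes a point from world to camera coordinates). Camera axes: x right, y down, z forward; pixel columns grow to the right and rows downward; lengths in m; the calibration is good to about 2 mm. A picture is of the moment at which its call begins. There is no depth.
A pose or a line that the arm cannot do raises env.MotionError and nothing moves.
- job.hand_in(): hands the job in, once; it reports no verdict.
The state is a dict: "clock": time; "joints": joint angles; "qvel": joint speeds; "joint_efforts": joint torques, N m; "position": TCP position; "ee_rot": TCP orientation; "contact_force": force on the tool from outside, world axes, zero at the start; "ft_torque": the same for the moment, N m; "finger_gap": opening from 0.0 (shut) to 1.0 (fully open).
Only numpy, scipy, OpenCV 4.12 (cv2) and the standard library are available. Lean on these libraries where they do the work, as an engineer would, in place of code of your own. Each camera call takes 0.05 s, during which the arm holds its last target.

## Task

The tool rest (low post with a straight T bar) on the wood lathe is loose. Turn the clamp knob under the bed below it fully home, by swinging its handle to your right, away from the headstock and bowl, until it stops, and let go. Leave the clamp of the steady rest (upright ring) as it is.

Things in the scene. Friction and masses are not known exactly. Their poses are not given: they have to be found in the camera images.
- rest_clamp (a joint): Tool rest's clamp knob: black lobed disc, 60 mm, under the bed's front lip, with a steel arm ending in an upright handle. Angle in rad about the vertical, anticlockwise from above. 0: arm square to the bed's front edge, towards the robot; positive: to the robot's right, tighter. Stops: -0.9 and 0.7 (fully home). Starts -0.8 to -0.3; 0.12 N m friction (1 to 2 N at the handle) holds it.
- rest_handle (a point): Point on the upright handle of that knob, a round post 20 mm in diameter, 95 mm from the knob's axis. The post reaches 15 mm above this point; the arm's top is 44 mm below it. Pinch it from above, best with the fingers closing along the edge. This point is 155 mm above the bench, 15 mm above the bed's top, and at least 40 mm clear of the bed's front edge over the whole swing.
- rest_axis (a point): Point on the vertical axis about which the handle swings, at the height of rest_handle. It is 12 mm inside the bed's front edge, at the front end of the tool rest's foot. Tool rest (to 250 mm above the bench) and steady ring (to 320 mm) stand over 20 mm behind that edge. At the bed's left (+y) end are headstock and bowl, to 320 mm above the bench.
- steady_handle (a point): The same point on the identical handle of the steady rest's clamp, whose knob's axis is 210 to 310 mm along the bed from the tool rest's, to its left or right. It is at any angle within its swing. Not to be moved.

How it is judged:
By the outcome, as a careful person would: the job done as asked, in the order asked, and still so for the second after the job is handed in, with the robot touching nothing.
It also fails if it takes over 40 s, if anything falls off the work surface, if the arm or the gripper's body presses on something with over 40 N, if the wrist force passes 120 N, or if a joint passes its speed limit or range.

## Working session

There is one attempt and no reset: what is moved stays moved. The work goes in short steps, each a Python script; the robot and the scene stay as the last script left them, time stands still between calls to the robot, and variables do not carry over. Pictures are saved under pics/ and viewed, and the job is handed in when it is done.

```bash
mkdir -p pics
python3 - <<'E'
from bench import env, kinematics, monitor, eyes, job
import cv2,numpy as np,pickle
d={}
for n in ("side","top","wrist"):
    f=eyes.grab_frame(n); d[n]=f
    cv2.imwrite(f"pics/{n}0.png",cv2.cvtColor(f["frame"],cv2.COLOR_RGB2BGR))
    print(n,f["mtx"].round(1).tolist(),f["view"].round(3).tolist())
pickle.dump(d,open("f0.pkl","wb"))
s=monitor.sense();print(s["clock"],s["position"],s["ee_rot"],s["finger_gap"],env.hold_point_z)
E
```

```text
side [[492.7, 0.0, 264.0], [0.0, 492.7, 189.1], [0.0, 0.0, 1.0]] [[0.978, -0.21, 0.017, -0.554], [-0.149, -0.75, -0.645, 0.189], [0.148, 0.628, -0.764, 0.992], [0.0, 0.0, 0.0, 1.0]]
top [[401.6, 0.0, 253.1], [0.0, 401.6, 194.0], [0.0, 0.0, 1.0]] [[-0.006, -1.0, 0.031, -0.02], [-0.994, 0.002, -0.108, 0.573], [0.108, -0.031, -0.994, 0.81], [0.0, 0.0, 0.0, 1.0]]
wrist [[267.3, 0.0, 255.7], [0.0, 267.3, 198.0], [0.0, 0.0, 1.0]] [[0.283, -0.959, -0.001, -0.526], [-0.919, -0.271, 0.287, -0.039], [-0.275, -0.08, -0.958, 0.379], [0.0, 0.0, 0.0, 1.0]]
0.15 [ 0.14849596 -0.5033837   0.23088754] [ 0.42367015  0.56653447 -0.423162    0.5661062 ] 1.0023414244588642 0.0187
```

View pics/side0.png

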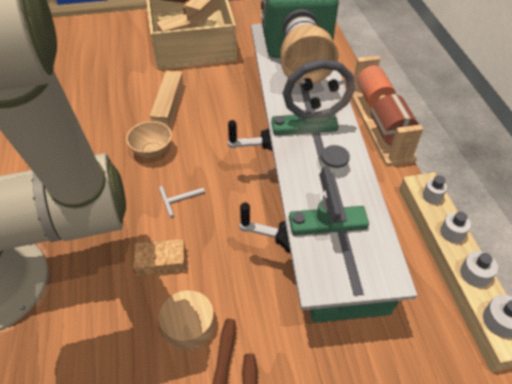

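View pics/top0.png

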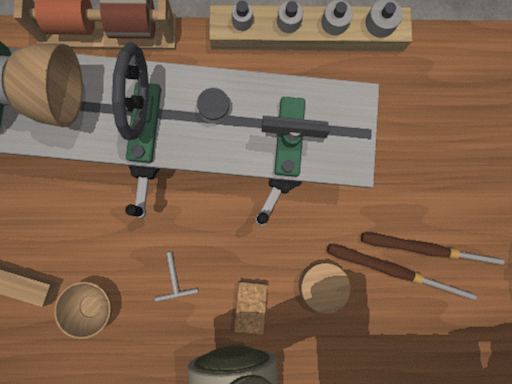

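Run:
```python
import pickle,cv2
d=pickle.load(open("f0.pkl","rb"))
f=d["top"]["frame"][150:330,60:440]
cv2.imwrite("pics/topc.png",cv2.resize(cv2.cvtColor(f,4),None,fx=2,fy=2,interpolation=2))
```

```text
(no output)
```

The tool rest is the one on the right in the top view: its knob is near (286,183) and its handle near (263,218). The steady's handle is near (135,210).

Run:
```python
import pickle,cv2
d=pickle.load(open("f0.pkl","rb"))
c=lambda n,r0,r1,c0,c1,k:cv2.imwrite(f"pics/{n}c1.png",cv2.resize(cv2.cvtColor(d[n]["frame"][r0:r1,c0:c1],4),None,fx=k,fy=k,interpolation=2))
c("top",150,240,230,330,6)
c("side",190,280,220,320,6)
```

```text
(no output)
```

View pics/topc1.png

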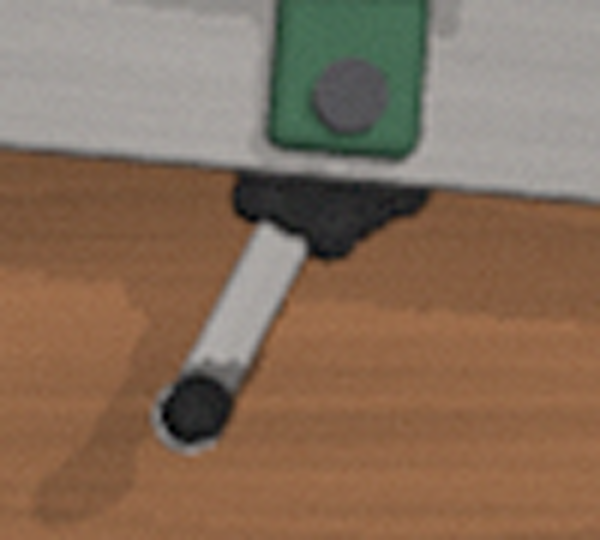

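View pics/sidec1.png

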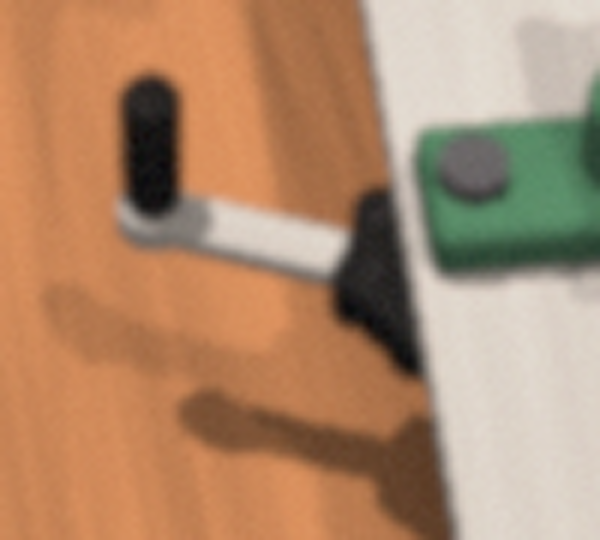

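```bash
cat > h.py <<'E'
import numpy as np,pickle
def ray(f,u,v,z):
    M=f["view"];R=M[:3,:3];t=M[:3,3];c=-R.T@t
    d=R.T@np.linalg.inv(f["mtx"])@np.array([u,v,1.]);return c+d*(z-c[2])/d[2]
E
python3 - <<'E'
from h import *
d=pickle.load(open("f0.pkl","rb"));T=d["top"];S=d["side"]
h=ray(T,263,217.8,.17);hs=ray(S,245,206.3,.17);print("handle",h,hs)
e1=ray(T,230,174.7,.14);e2=ray(T,373,185.5,.14)
e3=ray(S,220+365/6,190,.14);e4=ray(S,220+440/6,190+470/6,.14);
print("edge",e1,e2,e3,e4)
u=(e2-e1)[:2];u/=np.linalg.norm(u);n=np.array([-u[1],u[0]]);print(u,n)  # n toward +x
if n[0]<0:n=-n
for hh in (h,hs,(h+hs)/2):
    p=e1[:2]+n*.012; r=hh[:2]-p; perp=-(r@n); s=np.sqrt(.095**2-perp**2)
    foot=hh[:2]+n*perp
    ax=foot+u*s; v=hh[:2]-ax
    print("perp",perp,"axis",ax,"ang",np.arcsin((v@u)/.095))
a=ray(T,230+285/6,150+235/6,.111);b=ray(T,230+210/6,150+370/6,.111);print("armdir",a,b)
print("bolt",ray(T,288.3,165.8,.16),ray(S,220+472/6,190+165/6,.16))
sh=ray(T,135,210,.17);print("steady handle",sh)
E
```

```text
handle [ 0.51632339 -0.03532639  0.17      ] [ 0.5190545  -0.03941835  0.17      ]
edge [0.59691452 0.02283785 0.14      ] [ 0.57654883 -0.240768    0.14      ] [0.60053337 0.01029502 0.14      ] [ 0.58053622 -0.16878368  0.14      ]
[-0.07702857 -0.99702889] [ 0.99702889 -0.07702857]
perp 0.0878713804868432 axis [ 0.60115252 -0.07809341] ang -0.3898609927649648
perp 0.08483318830939046 axis [ 0.60034197 -0.08858486] ang -0.4668711621624986
perp 0.08635228439811682 axis [ 0.60073421 -0.08350785] ang -0.4299864103553564
armdir [ 0.57358119 -0.06669522  0.111     ] [ 0.53079856 -0.04249275  0.111     ]
bolt [ 0.60980933 -0.08207409  0.16      ] [ 0.61281631 -0.07705296  0.16      ]
steady handle [0.53068939 0.18577759 0.17      ]
```

```bash
cat >> h.py <<'E'
from scipy.spatial.transform import Rotation as Ro
u=np.array([-.09,-.996,0]);u/=np.linalg.norm(u)
def quat(sign=1,yaw=0):
    z=sign*(Ro.from_euler("z",yaw).apply(u));x=np.array([0,0,-1.]);y=np.cross(z,x)
    return Ro.from_matrix(np.c_[x,y,z]).as_quat()
E
python3 - <<'E'
from bench import env, kinematics, monitor, eyes, job
from h import *
import cv2
for s in (1,-1):
  for p in ([.518,-.037,.26],[.518,-.037,.136],[.525,-.14,.136]): print(s,kinematics.ik(p,quat(s)))
j={s:kinematics.ik([.518,-.037,.26],quat(s)) for s in (1,-1)}
c=monitor.sense()["joints"]
s=min((k for k in j if j[k] is not None),key=lambda k:np.abs(j[k]-c).max())
print("use",s)
env.reach([.518,-.037,.26],quat(s))
f=eyes.grab_frame("wrist");pickle.dump((s,f),open("f1.pkl","wb"))
cv2.imwrite("pics/w1.png",cv2.cvtColor(f["frame"],4))
f=eyes.grab_frame("side");cv2.imwrite("pics/s1.png",cv2.cvtColor(f["frame"],4))
print(monitor.sense()["clock"],monitor.sense()["position"])
E
```

```text
1 [-2.97169728e-01  2.80555611e-01  1.46557210e+00 -4.44089210e-16
  1.39546495e+00  1.36374330e+00]
1 [-2.97169728e-01  3.96363190e-01  1.64466812e+00 -4.44089210e-16
  1.10056134e+00  1.36374330e+00]
1 [-4.76315480e-01  4.44477356e-01  1.57116016e+00 -4.44089210e-16
  1.12595513e+00  1.18459755e+00]
-1 [-2.97169728e-01  2.80555611e-01  1.46557210e+00 -4.44089210e-16
  1.39546495e+00 -1.77784935e+00]
-1 [-2.97169728e-01  3.96363190e-01  1.64466812e+00 -4.44089210e-16
  1.10056134e+00 -1.77784935e+00]
-1 [-4.76315480e-01  4.44477356e-01  1.57116016e+00 -4.44089210e-16
  1.12595513e+00 -1.95699510e+00]
use -1
2.3833 [ 0.51795907 -0.03764366  0.25993912]
```

View pics/w1.png

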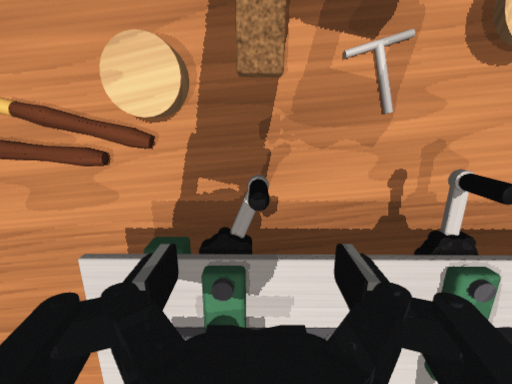

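View pics/s1.png

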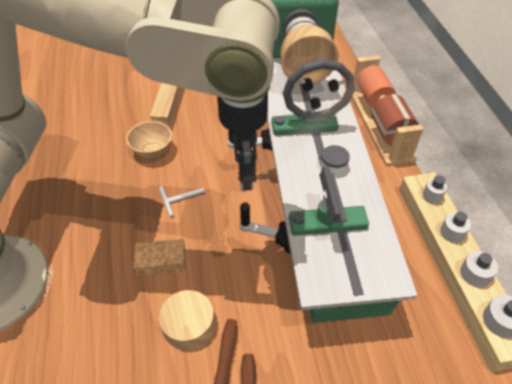

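Run:
```python
from h import *
import cv2
s,f=pickle.load(open("f1.pkl","rb"))
def pr(p):
    q=f["mtx"]@(f["view"]@np.r_[p,1])[:3];return (q/q[2])[:2].round(1)
for z in (.17,.111):print(z,pr([.518,-.037,z]))
print(pr([.601,-.083,.111]))
i=f["frame"][150:270,190:310];cv2.imwrite("pics/w1c.png",cv2.resize(cv2.cvtColor(i,4),None,fx=5,fy=5,interpolation=2))
```

```text
0.17 [258.4 202.4]
0.111 [257.9 186.5]
[226.3 255.7]
```

View pics/w1c.png

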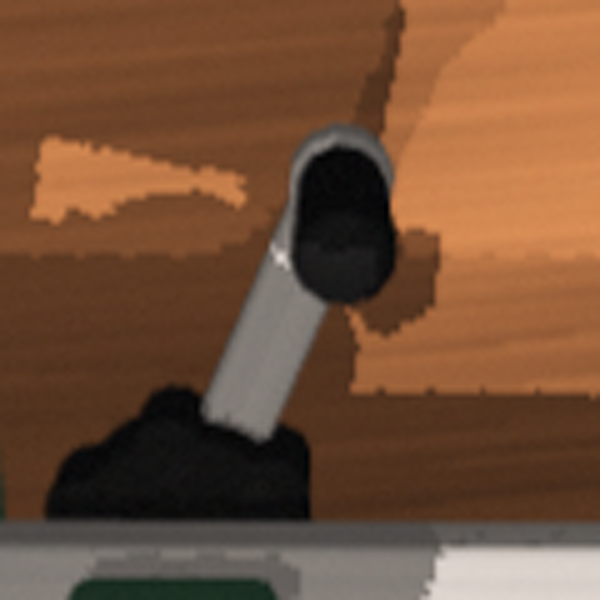

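The wrist view puts the handle cap at about (259,201). The prediction was (258.4,202.4), so it agrees to about 1 mm. Next I'll descend and pinch the handle.

Run:
```python
from bench import env, monitor, eyes
from h import *
import cv2
q=quat(-1)
print(env.movel([.517,-.037,.137],velocity=.1,guard=15))
env.close_gripper(effort=40)
s=monitor.sense();print(s["clock"],s["position"],s["finger_gap"],s["contact_force"].round(1))
f=eyes.grab_frame("side");cv2.imwrite("pics/s2.png",cv2.resize(cv2.cvtColor(f["frame"],4)[90:290,150:350],None,fx=3,fy=3))
```

```text
False
4.3833 [ 0.51694311 -0.03691836  0.13712731] 0.22336809112432685 [-1.4  0.5  2.9]
```

View pics/s2.png

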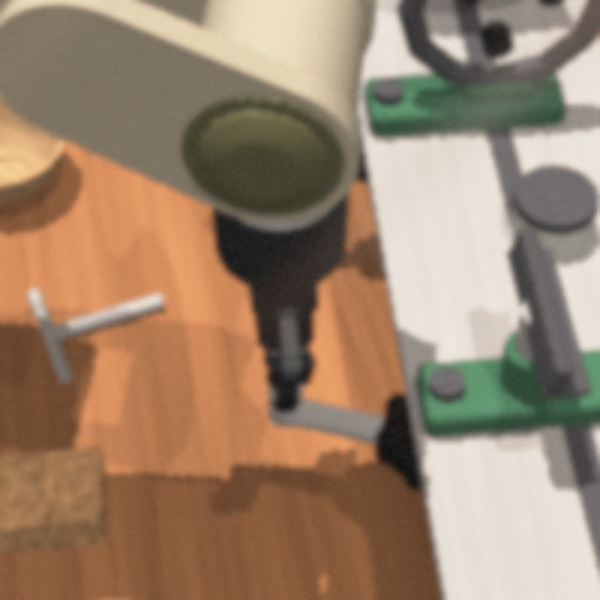

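The fingers stopped at a gap of about 19 mm, so they are holding the post. Now I'll swing it along the arc.

```bash
cat >> h.py <<'E'
n3=np.array([-u[1],u[0],0])
AX=np.array([.601,-.083,.137])
def P(a,r=.095,ax=AX): return ax+r*(-n3*np.cos(a)+u*np.sin(a))
E
python3 - <<'E'
from bench import env, monitor
from h import *
print(P(-.43))
def rep(a,g):
    s=monitor.sense();v=s["position"]-AX
    print(round(a,2),g,"t",round(s["clock"],2),s["position"].round(4),"r",np.hypot(v[0],v[1]).round(4),"ang",np.arctan2(v@u,-(v@n3)).round(3),s["contact_force"].round(1),round(s["finger_gap"],3),flush=True)
for a in (-.2,0,.2,.4,.55):
    g=env.movel(P(a),velocity=.08,guard=20); rep(a,g)
    if g: break
E
```

```text
[ 0.51856269 -0.03578677  0.137     ]
-0.2 False t 4.83 [ 0.5084 -0.0556  0.1369] r 0.0966 ang -0.197 [-10.2   2.9   7.7] 0.22
0 False t 5.22 [ 0.5055 -0.0748  0.1369] r 0.0958 ang 0.004 [-5.8  0.4  3.2] 0.223
0.2 False t 5.6 [ 0.5058 -0.0937  0.1368] r 0.0958 ang 0.202 [-5.   0.3  3. ] 0.218
0.4 False t 5.98 [ 0.5104 -0.1119  0.1368] r 0.0951 ang 0.399 [-0.5  1.6  0.7] 0.224
0.55 False t 6.31 [ 0.5161 -0.1252  0.1369] r 0.0948 ang 0.552 [ 2.   1.2 -2.7] 0.219
```

Run:
```python
from bench import env, monitor, eyes
from h import *
import cv2
def rep(a,g):
    s=monitor.sense();v=s["position"]-AX
    print(round(a,2),g,"t",round(s["clock"],2),s["position"].round(4),"r",np.hypot(v[0],v[1]).round(4),"ang",np.arctan2(v@u,-(v@n3)).round(3),s["contact_force"].round(1),round(s["finger_gap"],3),flush=True)
for a in (.62,.68,.73,.78,.83):
    g=env.movel(P(a),velocity=.03,guard=15); rep(a,g)
    if g or np.linalg.norm(monitor.sense()["contact_force"])>25: break
f=eyes.grab_frame("side");cv2.imwrite("pics/s3.png",cv2.resize(cv2.cvtColor(f["frame"],4)[140:340,150:350],None,fx=3,fy=3))
```

```text
0.62 False t 6.68 [ 0.5188 -0.1307  0.1369] r 0.095 ang 0.616 [ 0.   4.5 -1.9] 0.217
0.68 True t 6.93 [ 0.5203 -0.1337  0.1368] r 0.0953 ang 0.651 [-2.3  2.7  7.7] 0.224
```

View pics/s3.png

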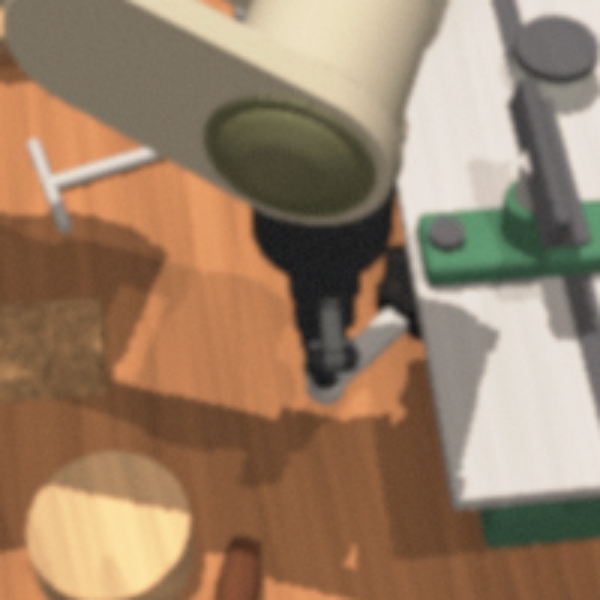

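The guard tripped at about 0.65, but the force is small afterwards. I can't tell yet whether that was the stop or noise, so I'll push a little further.

Run:
```python
from bench import env, monitor, eyes
from h import *
def rep(a,g):
    s=monitor.sense();v=s["position"]-AX
    print(round(a,2),g,"t",round(s["clock"],2),s["position"].round(4),"r",np.hypot(v[0],v[1]).round(4),"ang",np.arctan2(v@u,-(v@n3)).round(3),s["contact_force"].round(1),round(s["finger_gap"],3),flush=True)
for a in (.67,.69,.71,.73,.75,.77,.79):
    g=env.movel(P(a),velocity=.02,guard=30); env.hold(.15); rep(a,g)
    if np.linalg.norm(monitor.sense()["contact_force"][:2])>28: break
```

```text
0.67 False t 7.41 [ 0.5203 -0.1338  0.1368] r 0.0953 ang 0.652 [-6.4  9.3  2.6] 0.222
0.69 False t 7.81 [ 0.5204 -0.1339  0.1368] r 0.0954 ang 0.653 [-13.2  17.5   9.1] 0.218
0.71 False t 8.21 [ 0.5204 -0.134   0.1367] r 0.0954 ang 0.654 [-20.5  24.5  12.8] 0.222
```

The force now rises with no movement: 32 N in the horizontal plane, stuck at 0.654 on my scale. That is the stop, and the 0.05 rad offset fits my axis estimate error. I'll relax the push, open, retreat and look.

Run:
```python
from bench import env, monitor, eyes
from h import *
import cv2
env.movel(P(.67),velocity=.02); env.hold(.1)
s=monitor.sense();print(s["position"],s["contact_force"].round(1))
env.release()
p=np.array(monitor.sense()["position"]);print(p,monitor.sense()["contact_force"].round(1))
env.movel([p[0],p[1],.27],velocity=.12)
fw=eyes.grab_frame("wrist")
env.reach([.38,-.38,.30],quat(-1)); env.hold(.3)
d={n:eyes.grab_frame(n) for n in("top","side")};d["wrist"]=fw
pickle.dump(d,open("f2.pkl","wb"))
t=d["top"]["frame"];cv2.imwrite("pics/t4.png",cv2.cvtColor(t,4))
cv2.imwrite("pics/t4c.png",cv2.resize(cv2.cvtColor(t[150:240,250:350],4),None,fx=6,fy=6,interpolation=2))
print(monitor.sense()["clock"])
```

```text
[ 0.52030582 -0.13377106  0.1368351 ] [-6.9  9.9  1.9]
[ 0.52154644 -0.13512606  0.13701168] [-0.6  0.4  0.3]
12.1167
```

View pics/t4.png

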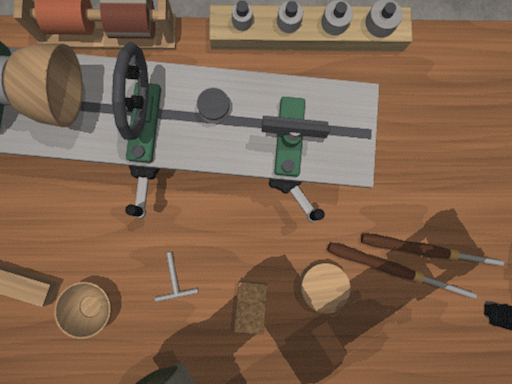

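View pics/t4c.png

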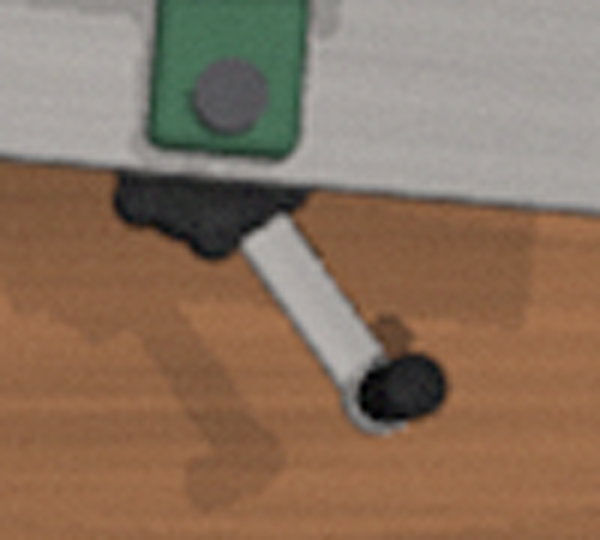

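Run:
```python
from h import *
d=pickle.load(open("f2.pkl","rb"));d0=pickle.load(open("f0.pkl","rb"));T=d["top"]
h2=ray(T,250+413/6,150+387/6,.17)[:2];h1=ray(T,263,217.8,.17)[:2]
print(h1,h2,"chord",np.linalg.norm(h2-h1))
e1=ray(T,250,150+158/6,.14);e2=ray(T,350,150+212/6,.14);print("edge slope",(e2-e1)[0]/(e2-e1)[1])
a=ray(T,250+266/6,150+230/6,.111);b=ray(T,250+360/6,150+368/6,.111)
v=(b-a);tilt=np.arctan2(.085,1)
print("arm ang",np.arctan2(-v[1],-v[0])-tilt, a,b)
for z,(x,y) in {.111:(372,400)}.items(): print(ray(T,250+x/6,150+y/6,z))
# steady changes
A=d["top"]["frame"][180:225,115:165].astype(int);B=d0["top"]["frame"][180:225,115:165].astype(int);print("steady diff",abs(A-B).mean(),np.percentile(abs(A-B),99))
```

```text
[ 0.51632339 -0.03532639] [ 0.52168798 -0.13311069] chord 0.0979313484641552
edge slope 0.09190476427527239
arm ang 0.499244342605913 [ 0.57511954 -0.09887657  0.111     ] [ 0.53112005 -0.12795842  0.111     ]
[ 0.52099306 -0.13155172  0.111     ]
steady diff 3.602962962962963 11.0
```

Run:
```python
from bench import job,monitor
print(monitor.sense()["contact_force"].round(1)); job.hand_in()
```

```text
[-1.  -0.8 -0.1]
the job is handed in; nothing more can be done
```

I turned the tool rest's clamp knob fully home and handed the job in after about 12 s on the robot's clock. I pinched the handle from above, swung it to the right to its stop, let go and moved the arm clear.

**Stop:** the handle stopped moving while the push rose to about 32 N sideways; friction alone is only 1 to 2 N. I eased the push off before opening the fingers.

**Angle:** my estimates of the final angle don't quite agree:

| Source | Final angle (rad) |
|---|---|
| Arm position at the stop | 0.654 |
| Arm direction in the final top view | about 0.67 |
| Handle positions before and after | about 0.69 |

The script that measured the arm direction printed 0.50 because it had the wrong sign for the bed's tilt; 0.67 is the corrected value. I put the remaining difference from 0.7 down to error in where I located the knob's axis. I did not push the handle again after letting go.

**Steady rest:** its clamp looks unmoved in the before and after top views, with only small, noise-like pixel differences. Nothing else appears to have been disturbed.

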